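Set the fence of the label stamping board

ROBOT

A 6-joint arm with a two-finger parallel gripper is mounted at the origin on a cart in front of the work surface, level with it; the furniture and walls round the work are solid. World frame = base frame: x ahead of the robot, y to its left, z up, the work surface at z = 0. Lengths are in mm, angles in rad, forces in N, time in s.
With the tool pointing down it reaches from about 350 to 875 mm from the base axis. Payload 4.2 kg.
Tool frame: the origin (TCP) lies at the very end of the fingers, on their centre line; the grasp point (between the pads) lies 19 mm behind it; z points along the fingers, y is the direction in which the jaws open and shut (so a half turn about z gives the same grasp; the last joint's range is limited). The gripper opens to 85 mm and grips with 20 to 120 N. Pads are 22 mm wide; open, the fingers measure 114 mm over their backs; the gripper's body (76 mm by 85 mm) begins 54 mm behind the grasp point. The pads swing forward as they close: fully open they stand 13 mm farther back than shut.
Start: joints at [-0.858, 0.385, 0.008, 0, -1.194, -0.259], TCP at [274.001, -561.714, 191.612] pointing down, gripper open.
Joint ranges: [-3.14, 3.14], [-1.21, 2.06], [-1.07, 1.41], [-3.16, 2.05], [-2.99, -0.16], [-3.1, 3.1]. Speed limits (rad/s): [2.79, 2.79, 3.14, 3.14, 3.14, 3.14].

INTERFACE

Orientations are given as a unit quaternion [x, y, z, w].
In Python, from bench import arm, optics, job gives the robot as it stands.
- The arm moves only by the tool send_rows, never from a script. Its argument "steps" is a list that holds one entry, the list of rows, each a list of 5 numbers: the shift along the tool's x, y, z in cm, then the turn about the tool's z in rad, then the opening, from 0 (shut) to 1 (fully open). A call has 1 to 10 rows; each row shifts and turns the pose as measured when the row begins, along the tool's axes as they then stand; what a row does not reach is not made up. A row lasts 1/12 s, in which the tool goes at most 41.7 mm and 7.16 degrees, less where a joint would pass 70% of its speed; a pose out of reach is approached as far as the arm can. A call with a gripper value outside its range is refused whole. The fingers move at their own pace and stop on an object; the grip force is fixed at half the most. Time passes only in rows, so rows that do not move let the fingers close. It gives the time, the measured TCP pose, the force and the opening at its end, in the units of the state.
- arm.read_state(): the state, without advancing time (a new reading comes with each control period).
- optics.get_image(name): name is "scene" or "top" or "wrist"; returns (picture, depth): 480x640x3 uint8, blue, green, red; 480x640 float32, mm along the optical axis (not along the pixel's ray), 0 where there is no reading.
- optics.get_calibration(name): a dict with "K" (3x3 intrinsics, pixels), "rvec" (rotation vector, rad) and "tvec" (3), from world to camera coordinates, as OpenCV has them; the wrist camera has in their place "hand_eye" (4x4, takes a point from camera to tool coordinates, whose origin is the TCP and whose axes are the flange's). Camera axes: x right, y down, z forward; pixel columns grow to the right and rows downward; lengths in mm; the calibration is good to about 2 mm. A picture is of the moment at which its call begins: read the wrist's pose just before it. get_calibration takes no time and is no camera call.
- job.job_done(): hands the job in, once; it reports no verdict.
The state is a dict: "clock": time; "joints": joint angles; "joint_vel": joint speeds; "joint_efforts": joint torques, N m; "position": TCP position; "ee_rot": TCP orientation; "contact_force": force on the tool from outside, world axes, zero at the start; "wrist_torque": the same for the moment, N m; "gripper_width": finger opening in mm.
Only numpy, scipy, OpenCV 4.12 (cv2) and the standard library are available. Lean on these libraries where they do the work, as an engineer would, in place of code of your own. Each camera call takes 0.05 s, during which the arm holds its last target. There are 200 camera calls.

TASK

Get the stamping board ready for stamping labels, using only pushes with the fingertips. First slide the fence along its rails towards the end with the black stop blocks until you feel all its feet drop into the far notches and it sits down level, and stop there without forcing it; only then push the red-banded label bundle along the board until its long side lies flat and square against the seated fence, again without force. Do not lift or carry the fence or the bundle, leave the stamp, the ink pad and the spare labels beside the board where they are, and finish clear of everything.

Things in the scene. Friction and masses are not known exactly. Their poses are not given: they have to be found in the camera images.
- stamping_board: Plywood board 180 mm (its x) by 420 mm (its y), fixed. Origin: centre of its underside on the table, z up. Work slides along its +y to the closed end, where black blocks stop the rails. Floor between the rails: 120 mm wide (x -60 to 60), 14 mm above the table. An aluminium rail on each side (x 60 to 86 mm), full length, tops 34 mm above the table, with dark notches 7 mm deep, 17.5 mm long.
- open_end (a point): Middle of the board's open (-y) end, at floor height (14 mm above the table): no wall there. Axes as the board's.
- far_notch (a point): On the board's centre line, 135 mm to +y of its origin, 27 mm above the table: here lies the fence's origin when it is seated in the far notches. Each rail has there an inner notch for the rear foot (27 mm before this point) and an outer one for the front foot (27 mm beyond it), so that all four feet drop at once. Axes as the board's.
- near_notch (a point): The same for the other set of notches, not wanted, 30 mm to -y of the board's origin; the fence starts beyond it.
- fence: Loose carriage, 320 to 500 g: brown wooden plate 172 mm (x) by 70 mm (y) across both rails, on four white feet 14 mm long. Origin: its centre, at foot-bottom level; axes as the board's. It starts on the rail tops between the two sets of notches (origin 34 mm above the table) and is 7 mm lower when seated. Cheeks guide it with 1 mm play. Slid slowly (30 mm/s) it drops in cleanly.
- fence_face (a point): Mid-width of the aluminium face plate, at foot-bottom level, 35 mm to -y of the fence's origin. This upright face, 112 mm wide, from 10 mm below to 19 mm above this point, is what one pushes (to +y) and what the labels bear on. It slides with a few N (under 6); when seated (1.7 mm play) the notch walls stop it and the push rises at once. Axes as the fence's.
- label_bundle: Loose bundle of white labels, red band, 100 to 210 g, 58 mm (its x) by 92 mm (its y) by 21 mm over its ragged edges; the solid part is 53 by 88 by 19 mm. Origin: centre of its underside. It lies on the board's floor near the open end, its length across the board but up to 0.15 rad askew; its +x points along the board to the fence.
- rubber_stamp: Bystander: rubber stamp, wooden foot 30 by 50 mm, black grip, 70 mm high, standing on the table beside the far rail. Origin: centre of its underside.
- ink_pad: Bystander: shut blue ink pad, 80 by 119 by 14 mm, flat on the table beside the far rail. Origin: centre of its underside.
- waiting_labels: Bystander: spare label bundle with a green band, 65 by 102 by 15 mm, flat on the table beside the far rail. Origin: centre of its underside.

How it is judged (in metres and radians):
On the way, in this order (a step that is already met when the one before it is completed fails the run):
1. the fence is seated in the far notches (distance between fence and far_notch below 0.004 m and z of fence in the frame of far_notch below 0.002 m and angle between fence's own z axis and vertical below 0.03 rad), for 0.2 s.
2. the label bundle lies against the fence (y of label_bundle in the frame of fence above -0.065 m), for 0.1 s.
At the end, for the whole second after the job is handed in: The fence sits level in the far notches (origin within 4 mm of far_notch and at most 2 mm above it); the label bundle lies flat on the board's floor, its long side against the fence face (gap under about 4 mm at the middle, square within 0.06 rad); both at rest (all of step 1 and y of label_bundle in the frame of fence above -0.065 m and angle between the x axis of label_bundle and the y axis of fence, either way round below 0.06 rad and z of label_bundle in the frame of stamping_board below 0.017 m and angle between label_bundle's own z axis and vertical below 0.03 rad and linear speed of each of fence, label_bundle below 0.01 m/s); the robot touches nothing.
It fails at once if the fence is lifted or tipped off its rails (z of fence in the frame of stamping_board above 0.042 m or angle between fence's own z axis and vertical above 0.2 rad).
It fails at once if the label bundle is lifted or tipped (z of label_bundle in the frame of stamping_board above 0.022 m or angle between label_bundle's own z axis and vertical above 0.25 rad).
It fails at once if the stamp, the ink pad or the spare labels are disturbed (distance of any of rubber_stamp, ink_pad, waiting_labels from where it was at the start of the episode above 0.015 m).
It fails at once if the fence or the label bundle is forced: pushed with over 40 N (contact force between the fingers and fence above 40 N or contact force between the fingers and label_bundle above 40 N).
It also fails if it takes over 59 s, if anything falls off the work surface, if the arm or the gripper's body presses on something with over 40 N, if the wrist force passes 120 N, or if a joint passes its speed limit or range.

## Working session

There is one attempt and no reset: what is moved stays moved. The work goes in short steps, Python scripts to look and compute and a tool call to move; the robot and the scene stay as the last step left them, time stands still between calls to the robot, and variables do not carry over. Pictures are saved under pics/ and viewed, about 8 in all and at most 12, crops included, and the job is handed in when it is done.

Besides the shell and the picture viewer there is one more tool, called after ">>>" as name([rows], argument=value, ...), one row to a line, values as JSON. send_rows: Moves the arm, as the interface text tells. Its arguments: {"type":"object","properties":{"steps":{"type":"array","items":{"type":"array","items":{"type":"array","items":{"type":"number"}}}}},"required":["steps"]}

```bash
mkdir -p pics; python3 - <<'E'
from bench import arm, optics
import cv2
print(arm.read_state())
for n in("top","scene"):
    p,d=optics.get_image(n); cv2.imwrite(f"pics/{n}0.png",p); c=optics.get_calibration(n); print(n,c)
    import numpy as np; np.savez(f"pics/{n}0.npz",p=p,d=d,**c)
print(optics.get_calibration("wrist"))
E
```

```text
{'clock': 0.0, 'joints': array([-8.58372060e-01,  3.85542096e-01,  6.59606573e-03, -4.95648521e-04,
       -1.19398714e+00, -2.58566057e-01]), 'joint_vel': array([ 0.00103893, -0.00245516, -0.00155495, -0.00037752,  0.00118645,
       -0.00015324]), 'joint_efforts': array([-2.75556550e-05, -3.92288661e+01,  1.88400078e+01,  4.18605655e+00,
       -4.57355534e-03,  5.86204706e-06]), 'position': array([ 273.71510934, -561.11839765,  190.51925464]), 'ee_rot': array([-2.24897200e-01,  9.74381883e-01,  1.05244581e-03, -2.94851688e-04]), 'contact_force': array([-0.03626181,  1.2736122 ,  0.33072909]), 'wrist_torque': array([ 0.03886892,  0.00802062, -0.04872302]), 'gripper_width': 85.28834300772773}
top {'K': array([[579.47569072,   0.        , 313.20416358],
       [  0.        , 579.47569072, 244.42625478],
       [  0.        ,   0.        ,   1.        ]]), 'rvec': array([ 2.1453554 , -2.20351204,  0.09262205]), 'tvec': array([ -45.41163891,  594.78692937, 1140.21177211])}
scene {'K': array([[451.74046059,   0.        , 316.56717595],
       [  0.        , 451.74046059, 239.08161232],
       [  0.        ,   0.        ,   1.        ]]), 'rvec': array([ 0.86278057, -2.54704054,  1.06999446]), 'tvec': array([428.29660048, 321.87059212, 616.50637247])}
{'K': array([[399.9032749 ,   0.        , 323.9177903 ],
       [  0.        , 399.9032749 , 244.22982196],
       [  0.        ,   0.        ,   1.        ]]), 'hand_eye': array([[ 7.39714827e-05, -9.51057144e-01, -3.09015054e-01,
         7.96485458e+01],
       [ 9.99999679e-01, -1.76055723e-04,  7.81225732e-04,
        -1.32348965e+00],
       [-7.97394182e-04, -3.09015013e-01,  9.51056826e-01,
        -1.82098457e+02],
       [ 0.00000000e+00,  0.00000000e+00,  0.00000000e+00,
         1.00000000e+00]])}
```

View pics/top0.png

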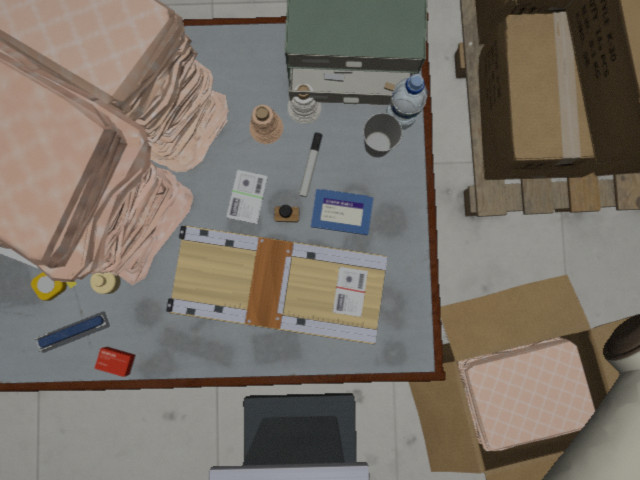

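View pics/scene0.png

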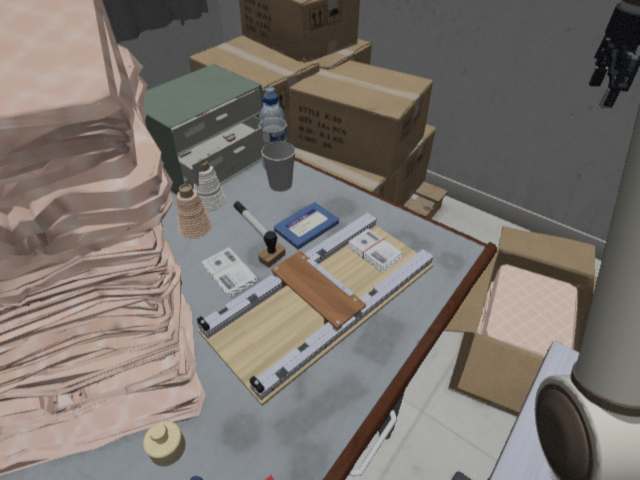

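The top view shows the board with its closed end at left (black blocks near (183,233) and (170,305)). The fence is at (269,284) and the bundle, with its red band, at (350,291). The bystanders are above the board.

```bash
cat > h.py <<'E'
import numpy as np, cv2
from bench import arm, optics
from scipy.spatial.transform import Rotation as R
def cast(n,uv,z,c=None):
    c=c or optics.get_calibration(n); uv=np.atleast_2d(np.float64(uv))
    M=cv2.Rodrigues(c["rvec"])[0]; o=-M.T@c["tvec"].ravel()
    r=np.c_[(uv-c["K"][:2,2])/c["K"][0,0],np.ones(len(uv))]@M
    return o+r*((z-o[2])/r[:,2])[:,None]
def cloud(n,d):
    c=optics.get_calibration(n); M=cv2.Rodrigues(c["rvec"])[0]
    v,u=np.mgrid[:480,:640]; q=np.dstack([(u-c["K"][0,2])/c["K"][0,0]*d,(v-c["K"][1,2])/c["K"][0,0]*d,d])
    return (q-c["tvec"].ravel())@M
def big(m):
    cs=cv2.findContours(m.astype(np.uint8),cv2.RETR_EXTERNAL,cv2.CHAIN_APPROX_NONE)[0]
    return max(cs,key=cv2.contourArea)
E
python3 - <<'E'
from h import *
f=np.load("pics/top0.npz");p,d=f["p"],f["d"];P=cloud("top",d)
box=np.zeros((480,640),bool);box[222:350,160:395]=1
hsv=cv2.cvtColor(p,cv2.COLOR_BGR2HSV);Z=P[...,2]
print("floor z",np.median(Z[285,190:240]),"table",np.median(Z[345:360,200:300]),"fence z",np.median(Z[275:290,262:276]))
# board outer outline: heights above table
m=box&(Z>8); m=cv2.morphologyEx(m.astype(np.uint8),cv2.MORPH_OPEN,np.ones((3,3)))
r=cv2.minAreaRect(big(m));b=cv2.boxPoints(r);print("board px",r,b.round(1).tolist());print(cast("top",b,25).round(1))
# fence
m=box&(hsv[...,0]<14)&(hsv[...,1]>120);m=cv2.morphologyEx(m.astype(np.uint8),cv2.MORPH_OPEN,np.ones((5,5)))
r=cv2.minAreaRect(big(m));b=cv2.boxPoints(r);print("fence",r);print(cast("top",b,np.median(Z[275:290,262:276])).round(1),cast("top",r[0],np.median(Z[275:290,262:276])))
# bundle
m=(hsv[...,1]<60)&(hsv[...,2]>140);m[:, :320]=0;m[:,385:]=0;m[:262]=0;m[322:]=0
m=cv2.morphologyEx(m.astype(np.uint8),cv2.MORPH_CLOSE,np.ones((7,7)));r=cv2.minAreaRect(big(m));b=cv2.boxPoints(r)
print("bundle",r,np.median(Z[280:300,340:360]));print(cast("top",b,34).round(1),cast("top",r[0],34))
cv2.imwrite("pics/a.png",cv2.resize(p[215:350,155:400],None,fx=3.2,fy=3.2,interpolation=cv2.INTER_CUBIC))
E
```

```text
floor z 14.735359729890654 table -0.21424797237366194 fence z 51.146827205710636
board px ((276.90216064453125, 284.0457763671875), (211.34542846679688, 89.28399658203125), 8.61564826965332) [[165.6999969482422, 312.3999938964844], [179.10000610351562, 224.10000610351562], [388.1000061035156, 255.6999969482422], [374.70001220703125, 344.0]]
[[ 465.3  236.6   25. ]
 [ 642.1  208.8   25. ]
 [ 566.6 -211.1   25. ]
 [ 391.9 -178.    25. ]]Traceback (most recent call last):
  File "<stdin>", line 11, in <module>
  File "h.py", line 15, in big
    return max(cs,key=cv2.contourArea)
ValueError: max() iterable argument is empty
```

```bash
python3 - <<'E'
from h import *
f=np.load("pics/top0.npz");p,d=f["p"],f["d"];P=cloud("top",d);Z=P[...,2]
hsv=cv2.cvtColor(p,cv2.COLOR_BGR2HSV);box=np.zeros((480,640),bool);box[222:350,160:395]=1
print("fence hsv",hsv[283,269],"floor hsv",hsv[285,215])
rt=box&(Z>30)&(Z<38); q=P[rt][:,:2].astype(np.float32); r=cv2.minAreaRect(q);print("rails",r,cv2.boxPoints(r).round(1).tolist())
fp=box&(Z>43)&(Z<60); fp=cv2.morphologyEx(fp.astype(np.uint8),cv2.MORPH_OPEN,np.ones((3,3)));fp[:,:230]=0;fp[:,310:]=0
c=big(fp)[:,0]; w=cast("top",c,51)[:,:2].astype(np.float32);r=cv2.minAreaRect(w);print("fence",r,cv2.boxPoints(r).round(1).tolist())
m=(hsv[...,1]<70)&(hsv[...,2]>120);m[:, :326]=0;m[:,375:]=0;m[:262]=0;m[320:]=0
m=cv2.morphologyEx(m.astype(np.uint8),cv2.MORPH_CLOSE,np.ones((7,7)))
w=cast("top",big(m)[:,0],34)[:,:2].astype(np.float32);r=cv2.minAreaRect(w)
print("bundle",r,cv2.boxPoints(r).round(1).tolist(),np.median(Z[280:300,340:360]))
cv2.imwrite("pics/a.png",cv2.resize(p[215:350,155:400],None,fx=3.2,fy=3.2,interpolation=cv2.INTER_CUBIC))
E
```

```text
fence hsv [ 14 156 124] floor hsv [ 21  83 156]
rails ((522.2359619140625, 29.2850341796875), (452.42529296875, 178.3866424560547), 79.76506042480469) [[394.29998779296875, -177.5], [569.7999877929688, -209.1999969482422], [650.2000122070312, 236.0], [474.70001220703125, 267.70001220703125]]
fence ((518.8907470703125, 26.79254150390625), (70.1736831665039, 171.67274475097656), 79.82418060302734) [[428.20001220703125, 7.400000095367432], [597.2000122070312, -22.899999618530273], [609.5999755859375, 46.20000076293945], [440.6000061035156, 76.5]]
bundle ((502.00164794921875, -136.25079345703125), (87.6832504272461, 106.8920669555664), 88.4641342163086) [[447.3999938964844, -178.60000610351562], [554.2999877929688, -181.5], [556.5999755859375, -93.9000015258789], [449.70001220703125, -91.0]] 33.24370109332649
```

View pics/a.png

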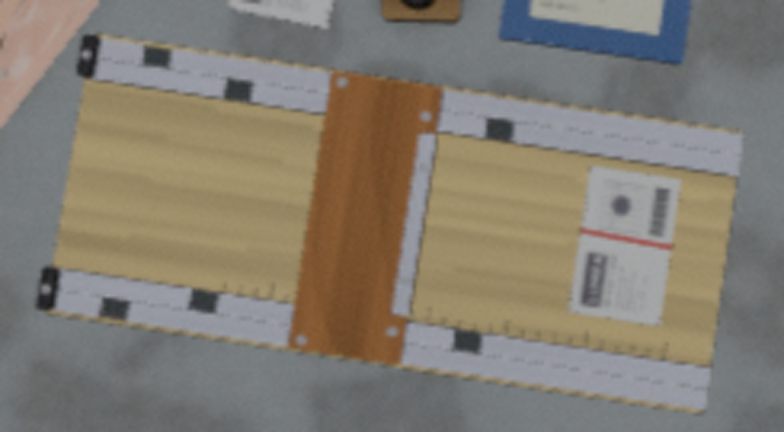

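The crop shows the fence square on its rails between the two notch sets. Its face plate is at crop x≈405–430. The far notches are at (238,90), (157,57), (203,300) and (115,308). The bundle is at (625,245), slightly askew.

```bash
cat >> h.py <<'E'
a=np.deg2rad(79.85); D=np.array([np.cos(a),np.sin(a)]); X=np.array([D[1],-D[0]])
O=np.array([517.5,14.0])
def st(w): w=np.atleast_2d(w)[:,:2]-O; return np.c_[w@X,w@D].round(1)   # board x, board y
def goto(bx,by,z):
    s=arm.read_state(); Rm=R.from_quat(s["ee_rot"]).as_matrix(); t=np.r_[O+bx*X+by*D,z]
    ta=np.r_[-D,0]; yaw=np.arctan2(ta@Rm[:,1],ta@Rm[:,0])
    print("tcp",s["position"].round(1),"board",st(s["position"]),"tilt",Rm[:,2].round(3),"target",t.round(1),"shift cm",(Rm.T@(t-s["position"])/10).round(2),"turn",yaw.round(3),"F",s["contact_force"].round(1),s["clock"],s["gripper_width"])
E
python3 - <<'E'
from h import *
px=lambda l:np.array(l)/3.2+[155,215]-0.3
print("far notches",st(cast("top",px([(238,90),(157,57),(203,300),(115,308)]),30)))
print("near",st(cast("top",px([(499,130),(467,341)]),30)))
print("fence",st([[518.9,26.8]]))
b=st(cast("top",px([(590,165),(680,180),(660,325),(570,312)]),34));print("bundle",b,b.mean(0))
e=b[3]-b[0];print("skew",np.arctan2(e[1],-e[0]))
goto(0,-55,80)
E
```

```text
far notches [[ 65.5 106.7]
 [ 78.5 160.5]
 [-67.  106.9]
 [-80.1 160.2]]
near [[ 65.2 -59. ]
 [-67.4 -59.1]]
fence [[-0.9 12.8]]
bundle [[  51.8 -118.4]
 [  50.9 -175.1]
 [ -39.6 -175.6]
 [ -40.  -119.5]] [   5.775 -147.15 ]
skew -0.011981997361661492
tcp [ 273.7 -561.2  190.6] board [[-138.6 -609.2]] tilt [-0.001  0.002 -1.   ] target [507.8 -40.1  80. ] shift cm [-43.88  36.56  11.13] turn -0.94 F [ 0.1 -0.3 -0.3] 0.1 85.42339627261512
```

>>> send_rows([
  [[0, 0, 0, -0.1175, 0.5], [0, 0, 0, -0.1175, 0.5], [0, 0, 0, -0.1175, 0.5], [0, 0, 0, -0.1175, 0.5], [0, 0, 0, -0.1175, 0.5], [0, 0, 0, -0.1175, 0.5], [0, 0, 0, -0.1175, 0.5], [0, 0, 0, -0.1175, 0.5], [0, 0, 0, 0, 0.5]],
])

```text
clock: 0.85
position: [272.1, -557.9, 184.5]
ee_rot: [-0.659, 0.752, 0.007, 0.002]
contact_force: [0.2, -0.2, 0.2]
gripper_width: 42.9
```

```bash
python3 -c "
from h import *
goto(-1,-62,100)"
```

```text
tcp [ 272.1 -557.9  184.5] board [[-140.8 -606.2]] tilt [-0.007  0.012 -1.   ] target [505.6 -46.9 100. ] shift cm [-53.64 -16.49   8.93] turn 0.045 F [ 0.2 -0.2  0.2] 0.85 42.896048344059864
```

>>> send_rows([
  [[-3.4, -1.05, 0, 0.01, 0.5], [-3.4, -1.05, 0, 0.01, 0.5], [-3.4, -1.05, 0, 0.01, 0.5], [-3.4, -1.05, 0, 0.01, 0.5], [-3.4, -1.05, 0, 0.01, 0.5], [-3.4, -1.05, 0, 0, 0.5], [-3.4, -1.05, 0, 0, 0.5], [-3.4, -1.05, 0, 0, 0.5], [-3.4, -1.05, 0, 0, 0.5], [-3.4, -1.05, 0, 0, 0.5]],
])

```text
clock: 1.68
position: [439.3, -234.6, 182.5]
ee_rot: [-0.62, 0.784, 0.011, 0.0]
contact_force: [0.3, -0.2, -0.7]
gripper_width: 42.8
```

```bash
python3 -c "
from h import *
goto(-1,-62,100)"
```

```text
tcp [ 439.3 -234.6  182.5] board [[ -33.1 -258.5]] tilt [-0.013  0.017 -1.   ] target [505.6 -46.9 100. ] shift cm [-19.68  -2.25   8.48] turn -0.055 F [ 0.3 -0.2 -0.7] 1.6833 42.79353271363135
```

>>> send_rows([
  [[-3, -0.3, 0, -0.02, 0.5], [-3, -0.3, 0, -0.02, 0.5], [-3, -0.3, 0, -0.02, 0.5], [-3, -0.4, 0, 0, 0.5], [-3, -0.4, 0, 0, 0.5], [-2, -0.3, 1, 0, 0.5], [-1, 0, 1, 0, 0.5], [0, 0, 1, 0, 0.5], [0, 0, 1, 0, 0.5], [0, 0, 0, 0, 0.5]],
])

```text
clock: 2.52
position: [498.2, -44.1, 142.8]
ee_rot: [-0.636, 0.772, 0.011, 0.001]
contact_force: [0.2, -1.2, -0.0]
gripper_width: 42.8
```

```bash
python3 - <<'E'
from h import *
goto(-1,-62,26)
p,d=optics.get_image("wrist");cv2.imwrite("pics/w1.png",p)
E
```

```text
tcp [498.2 -44.1 142.8] board [[ -8.8 -60.6]] tilt [-0.011  0.018 -1.   ] target [505.6 -46.9  26. ] shift cm [ 0.31 -0.95 11.67] turn -0.015 F [ 0.2 -1.2 -0. ] 2.5167 42.80167435107421
```

View pics/w1.png

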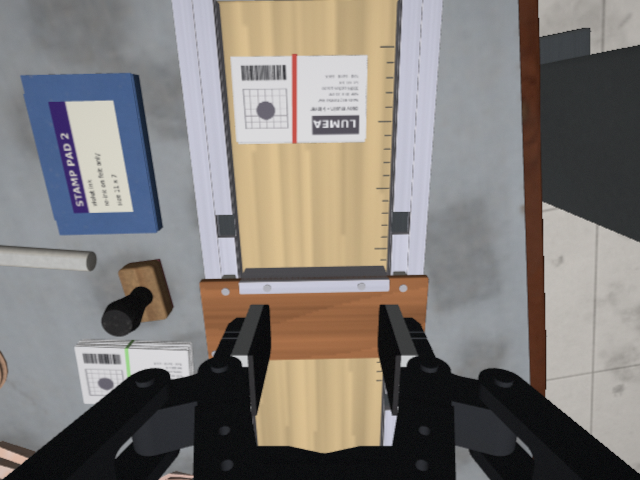

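The wrist view shows the bundle (230–367, 55–143), the fence face plate at row ~287, and clear floor between them under the TCP at about row 215. I'll descend there.

>>> send_rows([
  [[0, -0.5, 2, 0, 0.5], [0, -0.4, 2, -0.015, 0.5], [0, 0, 2, 0, 0.5], [0, 0, 2, 0, 0.5], [0, 0, 1.5, 0, 0.5], [0, 0, 1, 0, 0.5], [0, 0, 0.5, 0, 0.5], [0, 0, 0, 0, 0.5]],
])

```text
clock: 3.23
position: [513.2, -46.0, 36.0]
ee_rot: [-0.636, 0.771, 0.006, 0.007]
contact_force: [0.7, 0.3, 0.1]
gripper_width: 42.5
```

```bash
python3 -c "
from h import *
goto(-1,-62,22)"
```

```text
tcp [513.2 -46.   36. ] board [[  6.4 -59.8]] tilt [ 0.004  0.018 -1.   ] target [505.6 -46.9  22. ] shift cm [0.26 0.73 1.4 ] turn -0.014 F [0.7 0.3 0.1] 3.2333 42.467688803310246
```

>>> send_rows([
  [[0, 0.4, 0.5, -0.007, 0.5], [0, 0.3, 0.5, -0.007, 0.5], [0, 0, 0.4, 0, 0.5], [0, 0, 0, 0, 0.5]],
])

```text
clock: 3.57
position: [507.9, -44.5, 23.6]
ee_rot: [-0.642, 0.767, 0.004, 0.009]
contact_force: [0.0, -0.9, -0.3]
gripper_width: 42.6
```

```bash
python3 -c "
from h import *
goto(-1,-33,22)"
```

```text
tcp [507.9 -44.5  23.6] board [[  0.8 -59.3]] tilt [ 0.009  0.019 -1.   ] target [510.7 -18.3  22. ] shift cm [-2.62  0.18  0.21] turn -0.0 F [ 0.  -0.9 -0.3] 3.5667 42.5749642105385
```

>>> send_rows([
  [[-0.4, 0.05, 0, 0, 0.5], [-0.4, 0.05, 0, 0, 0.5], [-0.4, 0, 0, 0, 0.5], [-0.3, 0, 0, 0, 0.5], [-0.3, 0, 0, 0, 0.5], [-0.25, 0, 0, 0, 0.5], [-0.25, 0, 0, 0, 0.5], [-0.25, 0, 0, 0, 0.5]],
])

```text
clock: 4.23
position: [513.2, -16.1, 25.9]
ee_rot: [-0.642, 0.767, 0.003, 0.011]
contact_force: [0.5, 0.7, -0.2]
gripper_width: 42.6
```

```bash
python3 -c "
from h import *
goto(-1,87,22)"
```

```text
tcp [513.2 -16.1  25.9] board [[  1.1 -30.4]] tilt [ 0.013  0.019 -1.   ] target [531.8  99.8  22. ] shift cm [-11.72   0.21   0.64] turn 0.0 F [ 0.5  0.7 -0.2] 4.2333 42.55894449881506
```

>>> send_rows([
  [[-0.25, 0, 0.05, 0, 0.5], [-0.25, 0, 0.05, 0, 0.5], [-0.25, 0, 0.05, 0, 0.5], [-0.25, 0, 0.04, 0, 0.5], [-0.25, 0, 0.04, 0, 0.5], [-0.25, 0, 0.04, 0, 0.5]],
])

```text
clock: 4.73
position: [516.2, 0.3, 23.2]
ee_rot: [-0.642, 0.767, 0.003, 0.011]
contact_force: [0.7, -0.7, 0.7]
gripper_width: 42.8
```

>>> send_rows([
  [[-0.25, 0, 0.04, 0, 0.5], [-0.25, 0, 0.04, 0, 0.5], [-0.25, 0, 0.04, 0, 0.5], [-0.25, 0, 0.04, 0, 0.5], [-0.25, 0, 0.04, 0, 0.5], [-0.25, 0, 0.04, 0, 0.5]],
])

```text
clock: 5.23
position: [519.1, 16.7, 20.8]
ee_rot: [-0.642, 0.767, 0.003, 0.011]
contact_force: [0.9, -0.2, 0.4]
gripper_width: 42.8
```

```bash
python3 -c "
from h import *
goto(-1,87,22)"
```

```text
tcp [519.1  16.7  20.8] board [[1.1 3. ]] tilt [ 0.012  0.019 -1.   ] target [531.8  99.8  22. ] shift cm [-8.41  0.2   0.06] turn 0.0 F [ 0.9 -0.2  0.4] 5.2333 42.81039672358874
```

```bash
python3 - <<'E'
from h import *
a,_=optics.get_image("scene");b,_=optics.get_image("wrist")
cv2.imwrite("pics/v2.png",np.hstack([a[180:480,120:520],cv2.resize(b,(400,300))]))
E
```

```text
(no output)
```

View pics/v2.png

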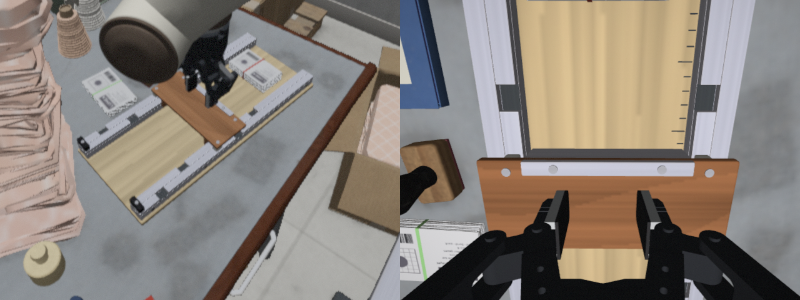

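The fence has not moved: it is still at the same pixels in the scene view, and the fingers seem to be over the plate. I'll check height against wrist depth.

```bash
python3 - <<'E'
from h import *
s=arm.read_state(); p,d=optics.get_image("wrist"); c=optics.get_calibration("wrist");H=c["hand_eye"];Rm=R.from_quat(s["ee_rot"]).as_matrix()
def w(u,v):
    z=np.median(d[v-2:v+3,u-2:u+3]); q=z*np.array([(u-c["K"][0,2])/c["K"][0,0],(v-c["K"][1,2])/c["K"][0,0],1]); t=H[:3,:3]@q+H[:3,3]; return t.round(1),(Rm@t+s["position"]).round(1),z
for n,u,v in [("floor",320,100),("floor2",320,200),("faceplate",320,268),("fence",320,330),("railL",160,200),("railR",520,200),("tipL",252,315),("tipR",388,315),("tipL2",262,345)]: x=w(u,v);print(n,x,st(x[1]))
print(s["position"],s["joints"].round(3))
p,d=optics.get_image("top");P=cloud("top",d);cv2.imwrite("pics/t2.png",p)
for u,v in [(215,285),(269,300),(269,310),(360,250)]: print(P[v,u].round(1),st(P[v,u]))
fp=((P[...,2]>43)&(P[...,2]<60));hsv=cv2.cvtColor(p,cv2.COLOR_BGR2HSV)
m=(hsv[...,0]<18)&(hsv[...,1]>110);m[:300]=0;m[340:]=0;m[:,:200]=0;m[:,330:]=0
v,u=np.nonzero(m);print(st(cast("top",np.c_[u,v],51)).min(0),st(cast("top",np.c_[u,v],51)).max(0))
E
```

```text
floor (array([86.4, -2.1,  5.2]), array([506.1, -68.5,  13.7]), np.float32(176.33025)) [[  3.3 -83.2]]
floor2 (array([41.5, -2.3,  6. ]), array([514.1, -24.3,  13.9]), np.float32(190.97362)) [[  3.4 -38.3]]
faceplate (array([ 21.9,  -2. , -32.7]), array([516.8,  -5.7,  53. ]), np.float32(160.2995)) [[  2.8 -19.5]]
fence (array([ -7.9,  -2.1, -29.7]), array([522.2,  23.7,  50.7]), np.float32(172.3349)) [[ 2.9 10.4]]
railL (array([ 45.6, -70.6, -13.4]), array([580.4, -40.7,  33.9]), np.float32(171.2191)) [[ 71.6 -42.8]]
railR (array([ 45.9,  82.9, -14.9]), array([429.3, -14. ,  34. ]), np.float32(169.79724)) [[-81.9 -43.1]]
tipL (array([ 12. , -26.2, -53.5]), array([542.2,  -0.6,  74.3]), np.float32(143.47107)) [[ 26.9 -10. ]]
tipR (array([ 12.2,  22.5, -54. ]), array([494.2,   7.7,  74.3]), np.float32(143.00609)) [[-21.8 -10.3]]
tipL2 (array([  4.2, -22. , -60.7]), array([539.2,   7.7,  81.6]), np.float32(139.05783)) [[22.5 -2.4]]
[519.12254843  16.83384966  20.79407153] [ 0.335  0.398 -0.467 -0.022 -0.688 -0.495]
[508.6  73.  398.3] [[-19.2  56.5]]
[486.4  -1.3 413.2] [[-27.9 -20.6]]
[467.6  19.1 164.6] [[-50.   -3.8]]
[ 581.9 -157.4   -3.5] [[  93.6 -157.4]]
[-86.6 -20. ] [-50.1  47.1]
```

```bash
python3 - <<'E'
from h import *
s=arm.read_state(); p,d=optics.get_image("wrist"); c=optics.get_calibration("wrist");H=c["hand_eye"]
v,u=np.mgrid[:480,:640];q=np.dstack([(u-c["K"][0,2])/c["K"][0,0]*d,(v-c["K"][1,2])/c["K"][0,0]*d,d])@H[:3,:3].T+H[:3,3]
for col in (240,252,262,268):
    print(col,[(r,*q[r,col].round(0).astype(int)) for r in range(296,440,12)])
cs=optics.get_calibration("scene")
pts=np.float64([[519,17,z] for z in (21,40,60,75)]); Rm=R.from_quat(s["ee_rot"]).as_matrix()
for y in(-25,25): print("scene proj",cv2.projectPoints(np.array([Rm@[0,y,z]+s["position"] for z in (0,-20,-40,-55)]),cs["rvec"],cs["tvec"],cs["K"],None)[0][:,0].round(0).tolist())
a,_=optics.get_image("scene");cv2.imwrite("pics/s3.png",np.hstack([cv2.resize(a[240:340,260:380],(480,400),interpolation=cv2.INTER_CUBIC),cv2.resize(p[230:430,200:360],(320,400))]))
E
```

```text
240 [(296, np.int64(8), np.int64(-36), np.int64(-29)), (308, np.int64(3), np.int64(-36), np.int64(-30)), (320, np.int64(8), np.int64(-32), np.int64(-50)), (332, np.int64(12), np.int64(-28), np.int64(-65)), (344, np.int64(13), np.int64(-27), np.int64(-73)), (356, np.int64(12), np.int64(-25), np.int64(-79)), (368, np.int64(13), np.int64(-24), np.int64(-86)), (380, np.int64(12), np.int64(-23), np.int64(-91)), (392, np.int64(13), np.int64(-22), np.int64(-97)), (404, np.int64(19), np.int64(-19), np.int64(-108)), (416, np.int64(18), np.int64(-19), np.int64(-110)), (428, np.int64(19), np.int64(-18), np.int64(-116))]
252 [(296, np.int64(8), np.int64(-31), np.int64(-30)), (308, np.int64(12), np.int64(-27), np.int64(-48)), (320, np.int64(12), np.int64(-26), np.int64(-57)), (332, np.int64(12), np.int64(-24), np.int64(-65)), (344, np.int64(12), np.int64(-23), np.int64(-72)), (356, np.int64(12), np.int64(-22), np.int64(-79)), (368, np.int64(8), np.int64(-22), np.int64(-79)), (380, np.int64(4), np.int64(-22), np.int64(-79)), (392, np.int64(-1), np.int64(-23), np.int64(-79)), (404, np.int64(-5), np
[... 808 characters left out ...]
nt64(10), np.int64(-22), np.int64(-43)), (320, np.int64(5), np.int64(-22), np.int64(-44)), (332, np.int64(1), np.int64(-22), np.int64(-46)), (344, np.int64(-4), np.int64(-22), np.int64(-47)), (356, np.int64(-8), np.int64(-22), np.int64(-49)), (368, np.int64(-27), np.int64(-25), np.int64(-29)), (380, np.int64(-34), np.int64(-26), np.int64(-29)), (392, np.int64(-40), np.int64(-26), np.int64(-29)), (404, np.int64(-79), np.int64(-33), np.int64(9)), (416, np.int64(-87), np.int64(-33), np.int64(8)), (428, np.int64(-96), np.int64(-33), np.int64(9))]
scene proj [[311.0, 284.0], [311.0, 276.0], [311.0, 269.0], [311.0, 263.0]]
scene proj [[329.0, 300.0], [330.0, 293.0], [330.0, 285.0], [331.0, 280.0]]
```

View pics/s3.png

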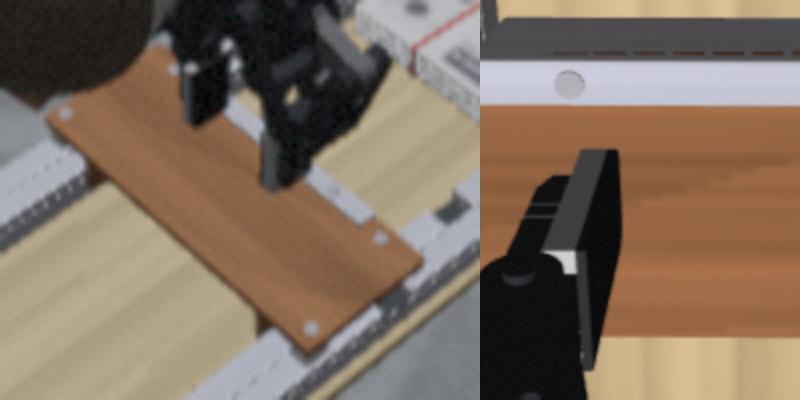

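The fingertips really end about 42 mm short of the reported TCP: wrist depth gives tool z ≈ −42, and the scene view agrees. So they passed about 10 mm above the fence without touching it. I'll back off and go 40 mm lower.

>>> send_rows([
  [[1.2, 0, -0.1, 0, 0.5], [1.2, 0, -0.1, 0, 0.5], [1.2, 0, -0.1, 0, 0.5], [1.2, 0, -0.1, 0, 0.5], [1.2, 0, -0.1, 0, 0.5], [0.6, 0, 0, 0, 0.5], [0, 0, 0, 0, 0.5]],
])

```text
clock: 6.12
position: [505.0, -56.5, 25.0]
ee_rot: [-0.641, 0.768, 0.004, 0.011]
contact_force: [-0.5, 0.5, 0.2]
gripper_width: 42.6
```

```bash
python3 -c "
from h import *
goto(-1,-62,-18)"
```

```text
tcp [505.  -56.5  25. ] board [[  0.2 -71.6]] tilt [ 0.012  0.019 -1.   ] target [505.6 -46.9 -18. ] shift cm [-0.87  0.15  4.31] turn -0.003 F [-0.5  0.5  0.2] 6.1167 42.57313612229976
```

>>> send_rows([
  [[0, 0.1, 0.7, 0, 0.5], [-0.2, 0, 0.7, 0, 0.5], [-0.2, 0, 0.7, 0, 0.5], [-0.1, 0, 0.7, 0, 0.5], [0, 0, 0.5, 0, 0.5], [0, 0, 0, 0, 0.5]],
])

```text
clock: 6.62
position: [505.0, -50.3, -11.9]
ee_rot: [-0.641, 0.768, 0.004, 0.01]
contact_force: [-0.2, -0.2, 0.2]
gripper_width: 42.2
```

```bash
python3 -c "
from h import *
goto(-1,-62,-18)"
```

```text
tcp [505.  -50.3 -11.9] board [[ -1.  -65.5]] tilt [ 0.011  0.019 -1.   ] target [505.6 -46.9 -18. ] shift cm [-0.33  0.    0.62] turn -0.003 F [-0.2 -0.2  0.2] 6.6167 42.20349706459998
```

>>> send_rows([
  [[-0.1, 0, 0.4, 0, 0.5], [-0.3, 0, 0.3, 0, 0.5], [-0.4, 0, 0.06, 0, 0.5], [-0.4, 0, 0.06, 0, 0.5], [-0.4, 0, 0.05, 0, 0.5], [-0.3, 0, 0.05, 0, 0.5], [-0.25, 0, 0.05, 0, 0.5], [-0.25, 0, 0.05, 0, 0.5]],
])

```text
clock: 7.28
position: [510.5, -23.0, -22.8]
ee_rot: [-0.641, 0.767, 0.004, 0.011]
contact_force: [-0.1, -0.3, -0.1]
gripper_width: 42.9
```

```bash
python3 - <<'E'
from h import *
goto(-1,87,-20)
s=arm.read_state(); p,d=optics.get_image("wrist"); c=optics.get_calibration("wrist");H=c["hand_eye"]
v,u=np.mgrid[:480,:640];q=np.dstack([(u-c["K"][0,2])/c["K"][0,0]*d,(v-c["K"][1,2])/c["K"][0,0]*d,d])@H[:3,:3].T+H[:3,3]
q=q@R.from_quat(s["ee_rot"]).as_matrix().T+s["position"]
for r in range(200,440,16): print(r,q[r,320].round(0),st(q[r,320]),q[r,258].round(0))
cv2.imwrite("pics/w4.png",p)
E
```

```text
tcp [510.5 -23.  -22.8] board [[ -0.3 -37.7]] tilt [ 0.012  0.019 -1.   ] target [531.8  99.8 -20. ] shift cm [-12.47   0.08  -0.02] turn -0.001 F [-0.1 -0.3 -0.1] 7.2833 42.90409149481099
200 [503. -74.  14.] [[  1.1 -89.2]] [525. -78.  14.]
216 [504. -68.  13.] [[  1.2 -82.9]] [527. -72.  14.]
232 [505. -62.  14.] [[  1.2 -76.7]] [528. -66.  15.]
248 [506. -55.  14.] [[  1.2 -70.4]] [529. -60.  15.]
264 [508. -49.  13.] [[  1.3 -63.6]] [531. -53.  14.]
280 [509. -42.  14.] [[  1.3 -57. ]] [533. -47.  14.]
296 [510. -35.  13.] [[  1.3 -49.7]] [535. -39.  13.]
312 [511. -29.  14.] [[  1.3 -43.2]] [532. -40.  29.]
328 [513. -21.  14.] [[  1.4 -35.8]] [530. -40.  40.]
344 [514. -13.  13.] [[  1.4 -27.4]] [530. -37.  45.]
360 [515.  -6.  14.] [[  1.4 -20.3]] [530. -33.  47.]
376 [515.  -9.  28.] [[  1.2 -22.7]] [531. -28.  49.]
392 [514.  -9.  38.] [[  1.  -23.4]] [532. -23.  51.]
408 [514.  -8.  45.] [[  0.9 -22.7]] [536. -12.  46.]
424 [514.  -8.  52.] [[  0.8 -22.5]] [535. -12.  52.]
```

View pics/w4.png

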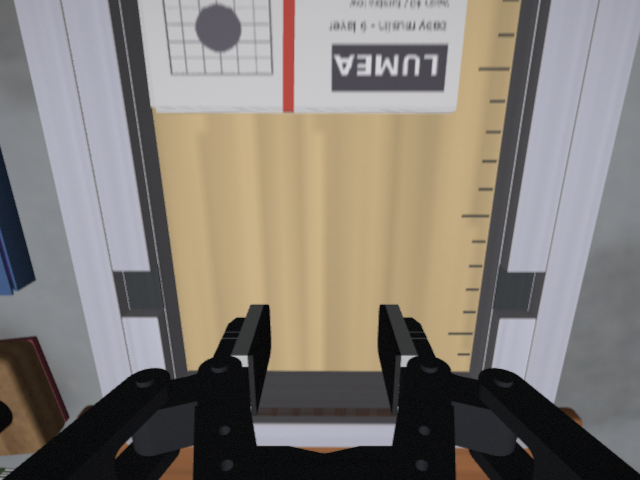

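The wrist view shows the fingertips (270,305) and (380,305) standing in front of the face plate (rows 370–440), with the floor free. Now I push slowly.

>>> send_rows([
  [[-0.25, 0, 0, 0, 0.5], [-0.25, 0, 0, 0, 0.5], [-0.25, 0, 0, 0, 0.5], [-0.25, 0, 0, 0, 0.5], [-0.25, 0, 0, 0, 0.5], [-0.25, 0, 0, 0, 0.5]],
])

```text
clock: 7.83
position: [512.0, -8.5, -22.5]
ee_rot: [-0.641, 0.767, 0.004, 0.009]
contact_force: [0.8, -2.5, 0.1]
gripper_width: 42.7
```

>>> send_rows([
  [[-0.25, 0, 0, 0, 0.5], [-0.25, 0, 0, 0, 0.5], [-0.25, 0, 0, 0, 0.5], [-0.25, 0, 0, 0, 0.5], [-0.25, 0, 0, 0, 0.5], [-0.25, 0, 0, 0, 0.5]],
])

```text
clock: 8.33
position: [514.8, 7.2, -22.5]
ee_rot: [-0.641, 0.767, 0.004, 0.009]
contact_force: [0.7, -2.5, 0.5]
gripper_width: 43.0
```

```bash
python3 -c "
from h import *
goto(-1,87,-20)"
```

```text
tcp [514.8   7.2 -22.5] board [[-1.4 -7.2]] tilt [ 0.008  0.017 -1.   ] target [531.8  99.8 -20. ] shift cm [-9.42 -0.03 -0.08] turn -0.002 F [ 0.7 -2.5  0.5] 8.3333 43.025476416282245
```

>>> send_rows([
  [[-0.25, 0, 0, 0, 0.5], [-0.25, 0, 0, 0, 0.5], [-0.25, 0, 0, 0, 0.5], [-0.25, 0, 0, 0, 0.5], [-0.25, 0, 0, 0, 0.5], [-0.25, 0, 0, 0, 0.5], [-0.25, 0, 0, 0, 0.5], [-0.25, 0, 0, 0, 0.5], [-0.25, 0, 0, 0, 0.5], [-0.25, 0, 0, 0, 0.5]],
])

```text
clock: 9.17
position: [519.7, 34.8, -22.4]
ee_rot: [-0.641, 0.767, 0.004, 0.009]
contact_force: [0.6, -2.9, -2.6]
gripper_width: 42.6
```

>>> send_rows([
  [[-0.25, 0, 0, 0, 0.5], [-0.25, 0, 0, 0, 0.5], [-0.25, 0, 0, 0, 0.5], [-0.25, 0, 0, 0, 0.5], [-0.25, 0, 0, 0, 0.5], [-0.25, 0, 0, 0, 0.5], [-0.25, 0, 0, 0, 0.5], [-0.25, 0, 0, 0, 0.5], [-0.25, 0, 0, 0, 0.5], [-0.25, 0, 0, 0, 0.5]],
])

```text
clock: 10.0
position: [524.3, 62.0, -22.1]
ee_rot: [-0.641, 0.767, 0.004, 0.008]
contact_force: [1.5, -2.4, -1.8]
gripper_width: 43.0
```

```bash
python3 -c "
from h import *
goto(-1,87,-22)"
```

```text
tcp [524.3  62.  -22.1] board [[-1.8 48.4]] tilt [ 0.007  0.017 -1.   ] target [531.8  99.8 -22. ] shift cm [-3.86 -0.07  0.05] turn -0.002 F [ 1.5 -2.4 -1.8] 10.0 43.01728088313525
```

>>> send_rows([
  [[-0.25, 0, 0, 0, 0.5], [-0.25, 0, 0, 0, 0.5], [-0.25, 0, 0, 0, 0.5], [-0.25, 0, 0, 0, 0.5], [-0.25, 0, 0, 0, 0.5], [-0.25, 0, 0, 0, 0.5], [-0.25, 0, 0, 0, 0.5], [-0.25, 0, 0, 0, 0.5], [-0.25, 0, 0, 0, 0.5]],
])

```text
clock: 10.75
position: [528.3, 86.4, -21.9]
ee_rot: [-0.641, 0.767, 0.004, 0.008]
contact_force: [0.6, -2.6, -1.5]
gripper_width: 42.5
```

>>> send_rows([
  [[-0.22, 0, 0, 0, 0.5], [-0.22, 0, 0, 0, 0.5]],
])

```text
clock: 10.92
position: [529.1, 91.2, -21.8]
ee_rot: [-0.641, 0.767, 0.004, 0.008]
contact_force: [1.8, -1.5, -1.3]
gripper_width: 42.5
```

>>> send_rows([
  [[-0.2, 0, 0, 0, 0.5]],
])

```text
clock: 11.0
position: [529.5, 93.4, -21.8]
ee_rot: [-0.641, 0.767, 0.004, 0.008]
contact_force: [1.2, -2.4, -1.8]
gripper_width: 42.9
```

Now one row at a time, near the expected seat (world y of about 98–102).

>>> send_rows([
  [[-0.2, 0, 0, 0, 0.5]],
])

```text
clock: 11.08
position: [529.9, 95.6, -21.8]
ee_rot: [-0.641, 0.767, 0.004, 0.008]
contact_force: [1.1, -3.6, -2.1]
gripper_width: 42.4
```

>>> send_rows([
  [[-0.2, 0, 0, 0, 0.5]],
])

```text
clock: 11.17
position: [530.2, 97.7, -21.7]
ee_rot: [-0.641, 0.768, 0.004, 0.008]
contact_force: [0.3, -2.8, -0.9]
gripper_width: 42.5
```

>>> send_rows([
  [[-0.2, 0, 0, 0, 0.5]],
])

```text
clock: 11.25
position: [530.7, 100.2, -21.6]
ee_rot: [-0.641, 0.768, 0.004, 0.008]
contact_force: [-0.5, 0.1, 0.1]
gripper_width: 42.9
```

The force vanished, so the fence has probably dropped. I'll check the plate height from the wrist depth.

```bash
cat >> h.py <<'E'
def wrist():
    s=arm.read_state(); p,d=optics.get_image("wrist"); c=optics.get_calibration("wrist");H=c["hand_eye"]
    v,u=np.mgrid[:480,:640];q=np.dstack([(u-c["K"][0,2])/c["K"][0,0]*d,(v-c["K"][1,2])/c["K"][0,0]*d,d])@H[:3,:3].T+H[:3,3]
    return p,q@R.from_quat(s["ee_rot"]).as_matrix().T+s["position"]
E
python3 - <<'E'
from h import *
goto(-1,87,-22); p,q=wrist()
for r in range(340,480,12): print(r,q[r,320].round(1),st(q[r,320]))
for u in(110,160,500,550): print(u,[q[r,u].round(1).tolist() for r in (440,460,475)])
E
```

```text
tcp [530.7 100.2 -21.6] board [[-2.2 87.2]] tilt [ 0.007  0.017 -1.   ] target [531.8  99.8 -22. ] shift cm [ 0.02 -0.12  0.04] turn -0.002 F [-0.5  0.1  0.1] 11.25 42.86746968908222
340 [534.2 108.7  13.5] [[-0.2 96.2]]
352 [534.2 109.4  21.2] [[-0.3 96.8]]
364 [534.  108.8  30. ] [[-0.4 96.2]]
376 [533.9 108.6  37.4] [[-0.5 96. ]]
388 [533.8 108.8  43.8] [[-0.6 96.2]]
400 [534.3 111.4  46.6] [[-0.6 98.9]]
412 [535.3 116.9  46. ] [[ -0.6 104.5]]
424 [515.6  17.8 159. ] [[-2.5  3.4]]
436 [537.6 129.2  44.2] [[ -0.5 116.9]]
448 [538.5 134.   44.9] [[ -0.5 121.8]]
460 [529.1  86.3  94.8] [[-1.3 73.3]]
472 [528.9  85.4  98.5] [[-1.4 72.3]]
110 [[574.9, 78.0, 89.7], [575.5, 82.0, 91.2], [576.3, 85.3, 92.1]]
160 [[573.5, 92.3, 75.9], [574.5, 97.4, 77.5], [575.0, 100.9, 79.0]]
500 [[485.0, 108.1, 75.9], [485.8, 113.1, 77.6], [487.8, 112.3, 82.5]]
550 [[479.8, 93.8, 90.8], [481.5, 95.7, 94.0], [481.4, 100.0, 93.9]]
```

The plate dropped 7 mm (face top 53→46, plate 51→44.5) and lies level along its length, so it is seated. I'll back off and lift.

>>> send_rows([
  [[0.5, 0, 0, 0, 0.5], [1, 0, 0, 0, 0.5], [1, 0, -0.5, 0, 0.5], [1, 0, -1.5, 0, 0.5], [1, 0, -2, 0, 0.5], [1, 0, -2, 0, 0.5], [2, 0, -1, 0, 0.5], [2.5, 0, 0, 0, 0.5], [2.5, 0, 0, 0, 0.5], [2.5, 0, 0, 0, 0.5]],
])

```text
clock: 12.13
position: [504.5, -54.9, 53.4]
ee_rot: [-0.643, 0.766, 0.002, 0.013]
contact_force: [0.8, -0.3, 0.1]
gripper_width: 42.6
```

>>> send_rows([
  [[2.5, 0, 0, 0, 0.5], [2.5, 0, 0, 0, 0.5], [2.5, 0, 0, 0, 0.5], [2, 0, 0, 0, 0.5], [1, 0, 0, 0, 0.5], [0, 0, 0, 0, 0.5]],
])

```text
clock: 12.63
position: [481.3, -171.2, 55.0]
ee_rot: [-0.64, 0.768, 0.0, 0.016]
contact_force: [0.3, -0.4, 0.2]
gripper_width: 42.3
```

```bash
python3 - <<'E'
from h import *
goto(6,-203,40)
p,d=optics.get_image("top");cv2.imwrite("pics/t5.png",np.hstack([cv2.resize(p[215:350,155:400],(400,220)),cv2.resize(optics.get_image("scene")[0][180:450,140:460],(400,338))[:220]]))
P=cloud("top",d);Z=P[...,2]
m=np.zeros((480,640),np.uint8);m[222:350,160:320]=((Z>39.5)&(Z<60))[222:350,160:320];m=cv2.morphologyEx(m,cv2.MORPH_OPEN,np.ones((3,3)))
c=big(m)[:,0];w=cast("top",c,44)[:,:2].astype(np.float32);r=cv2.minAreaRect(w);print("fence",r,st([r[0]]))
mm=cv2.erode(m,np.ones((7,7)))>0; q=P[mm]; A=np.c_[st(q),np.ones(len(q))]; print("plane",np.linalg.lstsq(A,q[:,2],rcond=None)[0].round(4))
E
```

```text
tcp [ 481.3 -171.2   55. ] board [[  -3.  -188.7]] tilt [ 0.023  0.021 -1.   ] target [ 487.6 -186.9   40. ] shift cm [ 1.47 -0.88  1.48] turn -0.005 F [ 0.3 -0.4  0.2] 12.6333 42.33125176294814
fence ((539.0532836914062, 144.3050994873047), (70.41108703613281, 171.66969299316406), 79.56952667236328) [[ -1.7 132.1]]
plane [ 1.70000e-03 -4.40000e-03  4.51971e+01]
```

View pics/t5.png

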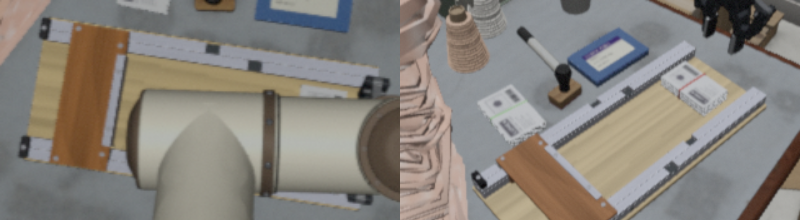

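The fence is seated and level at board y 132.1 (plane tilt under 0.005 rad), lying by the black blocks. Next I go behind the bundle.

>>> send_rows([
  [[1, -0.3, 0, 0, 0.5], [1, -0.3, 0, 0, 0.5], [0.7, -0.3, 0, 0, 0.5], [0, 0, 0, 0, 0.5]],
])

```text
clock: 13.07
position: [486.9, -198.5, 55.4]
ee_rot: [-0.642, 0.767, -0.0, 0.016]
contact_force: [-0.5, 0.4, 0.5]
gripper_width: 42.6
```

```bash
python3 - <<'E'
from h import *
goto(6,-216,-23)
p,q=wrist()
hsv=cv2.cvtColor(p,cv2.COLOR_BGR2HSV); B=np.dstack([(q[...,:2]-O)@X,(q[...,:2]-O)@D])
m=(q[...,2]>27)&(q[...,2]<38)&(abs(B[...,0])<58)&(B[...,1]<-60)&(B[...,1]>-215)
w=B[m].astype(np.float32);r=cv2.minAreaRect(w);print("bundle",r,cv2.boxPoints(r).round(1).tolist(),np.median(q[m][:,2]))
cv2.imwrite("pics/w6.png",p)
E
```

```text
tcp [ 486.9 -198.5   55.4] board [[   7.4 -214.5]] tilt [ 0.025  0.021 -0.999] target [ 485.3 -199.7  -23. ] shift cm [0.34 0.3  7.83] turn -0.0 F [-0.5  0.4  0.5] 13.0667 42.55531288372818
bundle ((8.428756713867188, -149.09014892578125), (81.79158782958984, 58.800926208496094), 0.181071937084198) [[-32.599998474121094, -119.80000305175781], [-32.400001525878906, -178.60000610351562], [49.400001525878906, -178.39999389648438], [49.20000076293945, -119.5999984741211]] 32.79111609541405
```

View pics/w6.png

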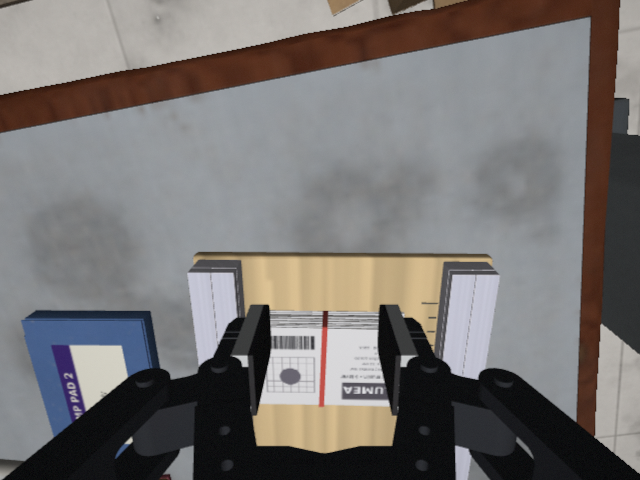

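The wrist view shows the bundle's rear edge at row ~312, square, between the fingers' columns. The fingers are behind it, so I descend.

>>> send_rows([
  [[0.2, 0.1, 1, 0, 0.5], [0.2, 0.1, 1.2, 0, 0.5], [0.1, 0.1, 1.2, 0, 0.5], [0, 0, 1.2, 0, 0.5], [0, 0, 1.2, 0, 0.5], [0, 0, 1, 0, 0.5], [0, 0, 0.5, 0, 0.5], [0, 0, 0.2, 0, 0.5], [0, 0, 0, 0, 0.5]],
])

```text
clock: 13.87
position: [483.7, -198.9, -27.3]
ee_rot: [-0.643, 0.766, 0.001, 0.016]
contact_force: [-0.3, -0.4, 4.5]
gripper_width: 42.4
```

```bash
python3 -c "
from h import *
goto(6,-195,-23)"
```

```text
tcp [ 483.7 -198.9  -27.3] board [[   4.2 -215.6]] tilt [ 0.023  0.022 -1.   ] target [ 489. -179.  -23.] shift cm [-2.07 -0.19 -0.37] turn 0.003 F [-0.3 -0.4  4.5] 13.8667 42.4498526618307
```

The tips touched the floor lightly at TCP z −27, which confirms the 41 mm offset. I'll raise 4 mm and approach the bundle.

>>> send_rows([
  [[0, 0, -0.4, 0, 0.5], [-0.4, -0.1, 0, 0, 0.5], [-0.4, 0, 0, 0, 0.5], [-0.4, 0, 0, 0, 0.5], [-0.3, 0, 0, 0, 0.5], [-0.3, 0, 0, 0, 0.5], [-0.3, 0, 0, 0, 0.5], [-0.3, 0, 0, 0, 0.5]],
])

```text
clock: 14.53
position: [490.7, -173.1, -20.0]
ee_rot: [-0.643, 0.766, -0.001, 0.017]
contact_force: [0.5, 0.1, 1.2]
gripper_width: 42.3
```

```bash
python3 -c "
from h import *
goto(6,27,-23)"
```

```text
tcp [ 490.7 -173.1  -20. ] board [[   6.6 -188.9]] tilt [ 0.027  0.022 -0.999] target [528.2  39.5 -23. ] shift cm [-2.157e+01 -1.000e-02  8.600e-01] turn 0.003 F [0.5 0.1 1.2] 14.5333 42.32439936894416
```

>>> send_rows([
  [[-0.3, 0, 0.1, 0, 0.5], [-0.3, 0, 0.1, 0, 0.5], [-0.35, 0, 0.05, 0, 0.5], [-0.35, 0, 0.01, 0, 0.5], [-0.35, 0, 0.01, 0, 0.5], [-0.35, 0, 0.01, 0, 0.5], [-0.35, 0, 0.01, 0, 0.5], [-0.35, 0, 0.01, 0, 0.5]],
])

```text
clock: 15.2
position: [496.0, -144.8, -22.0]
ee_rot: [-0.643, 0.765, -0.001, 0.017]
contact_force: [-0.7, -0.9, 1.3]
gripper_width: 42.8
```

```bash
python3 - <<'E'
from h import *
goto(6,27,-23)
p,q=wrist();cv2.imwrite("pics/w7.png",p)
E
```

```text
tcp [ 496.  -144.8  -22. ] board [[   6.8 -160.1]] tilt [ 0.028  0.02  -0.999] target [528.2  39.5 -23. ] shift cm [-1.87e+01  1.00e-02  5.70e-01] turn 0.004 F [-0.7 -0.9  1.3] 15.2 42.7610645393136
```

View pics/w7.png

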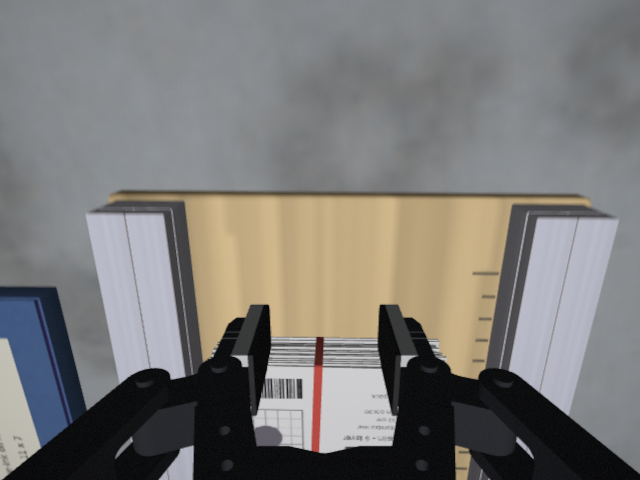

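The bundle (rear edge row ~340, columns 215–440) is being pushed squarely by both fingers, with a force of about 1 N.

>>> send_rows([
  [[-0.45, 0, 0.02, 0, 0.5], [-0.45, 0, 0.02, 0, 0.5], [-0.45, 0, 0.02, 0, 0.5], [-0.45, 0, 0.02, 0, 0.5], [-0.45, 0, 0.02, 0, 0.5], [-0.45, 0, 0.02, 0, 0.5], [-0.45, 0, 0.02, 0, 0.5], [-0.45, 0, 0.02, 0, 0.5], [-0.45, 0, 0.02, 0, 0.5], [-0.45, 0, 0.02, 0, 0.5]],
])

```text
clock: 16.08
position: [504.6, -95.9, -22.4]
ee_rot: [-0.643, 0.765, -0.001, 0.017]
contact_force: [-1.2, -2.4, 1.4]
gripper_width: 42.8
```

>>> send_rows([
  [[-0.45, 0, 0.01, 0, 0.5], [-0.45, 0, 0.01, 0, 0.5], [-0.45, 0, 0.01, 0, 0.5], [-0.45, 0, 0.01, 0, 0.5], [-0.45, 0, 0.01, 0, 0.5], [-0.45, 0, 0.01, 0, 0.5], [-0.45, 0, 0.01, 0, 0.5], [-0.45, 0, 0.01, 0, 0.5], [-0.45, 0, 0.01, 0, 0.5], [-0.45, 0, 0.01, 0, 0.5]],
])

```text
clock: 16.92
position: [512.5, -46.7, -22.5]
ee_rot: [-0.643, 0.765, -0.001, 0.017]
contact_force: [-0.7, -2.3, 1.1]
gripper_width: 42.7
```

```bash
python3 -c "
from h import *
goto(6,27,-23)"
```

```text
tcp [512.5 -46.7 -22.5] board [[  5.8 -60.6]] tilt [ 0.026  0.02  -0.999] target [528.2  39.5 -23. ] shift cm [-8.76 -0.06  0.26] turn 0.004 F [-0.7 -2.3  1.1] 16.9167 42.69588584551546
```

>>> send_rows([
  [[-0.45, 0, 0.01, 0, 0.5], [-0.45, 0, 0.01, 0, 0.5], [-0.45, 0, 0.01, 0, 0.5], [-0.45, 0, 0.01, 0, 0.5], [-0.45, 0, 0.01, 0, 0.5], [-0.45, 0, 0.01, 0, 0.5], [-0.45, 0, 0.01, 0, 0.5], [-0.45, 0, 0.01, 0, 0.5], [-0.45, 0, 0.01, 0, 0.5], [-0.45, 0, 0.01, 0, 0.5]],
])

```text
clock: 17.75
position: [520.3, 2.4, -22.6]
ee_rot: [-0.643, 0.765, -0.001, 0.016]
contact_force: [-0.9, -2.2, 2.8]
gripper_width: 42.3
```

>>> send_rows([
  [[-0.35, 0, 0.01, 0, 0.5], [-0.3, 0, 0.01, 0, 0.5], [-0.25, 0, 0.01, 0, 0.5], [-0.25, 0, 0.01, 0, 0.5], [-0.25, 0, 0.01, 0, 0.5]],
])

```text
clock: 18.17
position: [522.9, 18.2, -23.0]
ee_rot: [-0.643, 0.765, -0.0, 0.016]
contact_force: [0.4, -2.2, 2.4]
gripper_width: 43.1
```

```bash
python3 - <<'E'
from h import *
goto(6,27,-23)
p,q=wrist();cv2.imwrite("pics/w8.png",p)
B=np.dstack([(q[...,:2]-O)@X,(q[...,:2]-O)@D])
for r in range(330,450,10): print(r,B[r,320].round(1),q[r,320,2].round(1))
E
```

```text
tcp [522.9  18.2 -23. ] board [[4.6 5.1]] tilt [ 0.025  0.02  -1.   ] target [528.2  39.5 -23. ] shift cm [-2.19 -0.15  0.06] turn 0.004 F [ 0.4 -2.2  2.4] 18.1667 43.07795770630355
330 [5.8 9.2] 12.1
340 [ 5.7 11.1] 16.6
350 [ 5.5 11.8] 22.6
360 [ 5.3 12. ] 28.9
370 [ 5.2 12.1] 34.8
380 [ 5.2 17.5] 33.4
390 [ 5.1 20.7] 35.0
400 [ 5.2 25.6] 34.6
410 [ 5.1 30.2] 34.7
420 [ 5.2 36.8] 32.8
430 [ 5.2 43. ] 31.5
440 [ 5.2 46.2] 33.4
```

>>> send_rows([
  [[-0.25, 0, 0, 0, 0.5], [-0.25, 0, 0, 0, 0.5], [-0.25, 0, 0, 0, 0.5], [-0.25, 0, 0, 0, 0.5], [-0.25, 0, 0, 0, 0.5], [-0.25, 0, 0, 0, 0.5], [-0.25, 0, 0, 0, 0.5]],
])

```text
clock: 18.8
position: [525.9, 37.4, -23.1]
ee_rot: [-0.643, 0.766, -0.0, 0.016]
contact_force: [-0.1, -0.9, 0.7]
gripper_width: 42.8
```

>>> send_rows([
  [[-0.2, 0, 0, 0, 0.5]],
])

```text
clock: 18.88
position: [526.3, 39.7, -23.0]
ee_rot: [-0.643, 0.766, -0.0, 0.016]
contact_force: [0.2, -2.1, 0.9]
gripper_width: 42.9
```

>>> send_rows([
  [[-0.2, 0, 0, 0, 0.5]],
])

```text
clock: 18.97
position: [526.6, 42.0, -23.1]
ee_rot: [-0.643, 0.766, -0.0, 0.016]
contact_force: [0.3, -0.6, 0.6]
gripper_width: 42.6
```

>>> send_rows([
  [[-0.15, 0, 0, 0, 0.5]],
])

```text
clock: 19.05
position: [526.9, 43.8, -23.0]
ee_rot: [-0.643, 0.765, -0.0, 0.016]
contact_force: [-0.2, -1.5, 1.2]
gripper_width: 43.1
```

TCP is now at board y of about 31. I keep going one row at a time until the force rises.

>>> send_rows([
  [[-0.15, 0, 0, 0, 0.5]],
])

```text
clock: 19.13
position: [527.2, 45.5, -23.0]
ee_rot: [-0.643, 0.765, -0.0, 0.016]
contact_force: [-0.0, -2.1, 0.6]
gripper_width: 42.4
```

>>> send_rows([
  [[-0.15, 0, 0, 0, 0.5]],
])

```text
clock: 19.22
position: [527.5, 47.2, -23.0]
ee_rot: [-0.643, 0.765, -0.0, 0.016]
contact_force: [0.0, -2.0, 1.3]
gripper_width: 43.0
```

>>> send_rows([
  [[-0.12, 0, 0, 0, 0.5]],
])

```text
clock: 19.3
position: [527.3, 48.1, -23.0]
ee_rot: [-0.643, 0.766, 0.0, 0.015]
contact_force: [0.3, -4.7, 1.9]
gripper_width: 42.7
```

>>> send_rows([
  [[-0.12, 0, 0, 0, 0.5]],
])

```text
clock: 19.38
position: [527.4, 48.8, -23.0]
ee_rot: [-0.643, 0.766, -0.0, 0.015]
contact_force: [2.1, -7.0, 1.9]
gripper_width: 42.7
```

>>> send_rows([
  [[-0.12, 0, 0, 0, 0.5]],
])

```text
clock: 19.47
position: [527.5, 49.3, -23.0]
ee_rot: [-0.643, 0.766, -0.0, 0.014]
contact_force: [1.7, -8.6, 0.8]
gripper_width: 43.2
```

```bash
python3 - <<'E'
from h import *
goto(6,27,-23)
p,q=wrist();cv2.imwrite("pics/w8.png",p)
E
```

```text
tcp [527.5  49.3 -23. ] board [[ 3.6 36.5]] tilt [ 0.022  0.018 -1.   ] target [528.2  39.5 -23. ] shift cm [ 0.95 -0.24 -0.01] turn 0.003 F [ 1.7 -8.6  0.8] 19.4667 43.23405298956973
```

Contact is firm at about 9 N. I'll back off, lift and inspect.

>>> send_rows([
  [[0.3, 0, 0, 0, 0.5], [0.8, 0, 0, 0, 0.5], [1, 0, 0, 0, 0.5], [1, 0, -0.5, 0, 0.5], [1, 0, -1.5, 0, 0.5], [1, 0, -2, 0, 0.5], [1, 0, -2.5, 0, 0.5], [0.5, 0, -2.5, 0, 0.5], [0, 0, -2.5, 0, 0.5], [0, 0, -1, 0, 0.5]],
])

```text
clock: 20.35
position: [508.9, -26.3, 103.3]
ee_rot: [-0.642, 0.767, 0.002, 0.012]
contact_force: [0.4, 0.5, 0.2]
gripper_width: 43.0
```

```bash
python3 - <<'E'
from h import *
goto(-1,-40,100)
p,q=wrist();cv2.imwrite("pics/w9.png",p)
B=np.dstack([(q[...,:2]-O)@X,(q[...,:2]-O)@D]);Z=q[...,2]
m=(Z>24)&(Z<40)&(abs(B[...,0])<57)&(B[...,1]>10)&(B[...,1]<110)
if m.sum()>50: r=cv2.minAreaRect(B[m].astype(np.float32));print(r,m.sum())
E
```

```text
tcp [508.9 -26.3 103.3] board [[ -1.4 -41.2]] tilt [ 0.016  0.018 -1.   ] target [509.5 -25.2 100. ] shift cm [-0.11 -0.03  0.33] turn -0.0 F [0.4 0.5 0.2] 20.35 42.96880491674118
((-1.0764045715332031, 71.12550354003906), (57.80991744995117, 106.92478942871094), 89.73324584960938) 8611
```

View pics/w9.png

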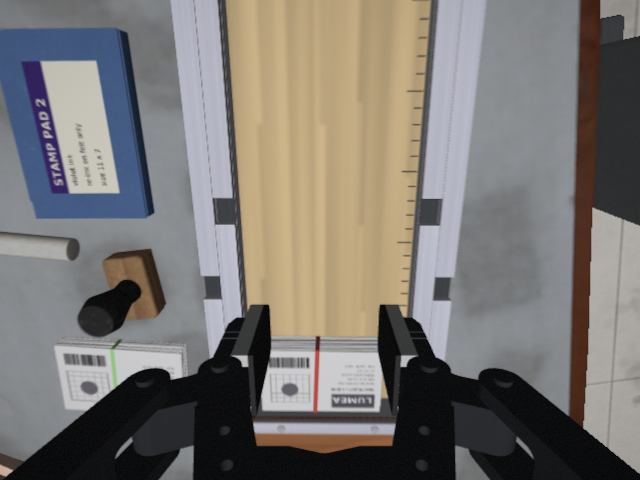

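The bundle's front edge is at row ~412, next to the plate at row 420, and it looks square. I'll clear the arm for a precise top measurement.

>>> send_rows([
  [[2, 0, -2, 0, 0.5], [3, 0, -2, 0, 0.5], [3.5, 0, -1, 0, 0.5], [3.5, 0, 0, 0, 0.5], [3.5, 0, 0, 0, 0.5], [3.5, 0, 0, 0, 0.5], [3.5, 0, 0, 0, 0.5], [3.5, 0, 0, 0, 0.5], [3.5, 0, 0, 0, 0.5], [1, 0, 0, 0, 0.5]],
])

```text
clock: 21.23
position: [449.6, -341.7, 149.6]
ee_rot: [-0.644, 0.765, 0.0, 0.017]
contact_force: [-0.1, -0.4, -0.8]
gripper_width: 42.4
```

```bash
python3 - <<'E'
from h import *
goto(0,-300,150)
p,d=optics.get_image("top");P=cloud("top",d);hsv=cv2.cvtColor(p,cv2.COLOR_BGR2HSV)
sc,_=optics.get_image("scene")
cv2.imwrite("pics/f.png",np.vstack([cv2.resize(p[220:340,160:320],(800,600),interpolation=cv2.INTER_CUBIC)[:420],cv2.resize(sc[330:450,160:480],(800,180))]))
B=np.dstack([(P[...,:2]-O)@X,(P[...,:2]-O)@D]);Z=P[...,2]
m=(Z>24)&(Z<39)&(abs(B[...,0])<57)&(B[...,1]>20)&(B[...,1]<105)
w=st(cast("top",big(m)[:,0],33)).astype(np.float32); r=cv2.minAreaRect(w);print("bundle",r)
for x0 in range(-50,60,10):
    k=(abs(B[...,0]-x0)<4)&m; k2=(abs(B[...,0]-x0)<4)&(Z>41)&(B[...,1]>60); print(x0,k.sum(),B[k][:,1].min().round(1) if k.any() else 0,B[k][:,1].max().round(1) if k.any() else 0,"face",B[k2][:,1].min().round(1))
E
```

```text
tcp [ 449.6 -341.7  149.6] board [[  -4.2 -362.1]] tilt [ 0.025  0.022 -0.999] target [ 464.6 -281.3  150. ] shift cm [-6.2  -0.45  0.13] turn 0.005 F [-0.1 -0.4 -0.8] 21.2333 42.44881241620396
bundle ((3.3387069702148438, 72.10395050048828), (56.90568542480469, 92.49468994140625), 89.76421356201172)
-50 5 98.9 99.5 face 98.9
-40 99 45.0 99.3 face 99.0
-30 112 44.5 99.0 face 98.6
-20 113 44.7 99.9 face 98.9
-10 113 45.1 99.5 face 98.4
0 113 45.1 99.5 face 98.8
10 115 44.1 99.3 face 99.3
20 113 44.4 99.6 face 98.5
30 110 44.9 99.0 face 99.0
40 112 44.4 99.6 face 98.8
50 42 45.0 99.6 face 99.1
```

View pics/f.png

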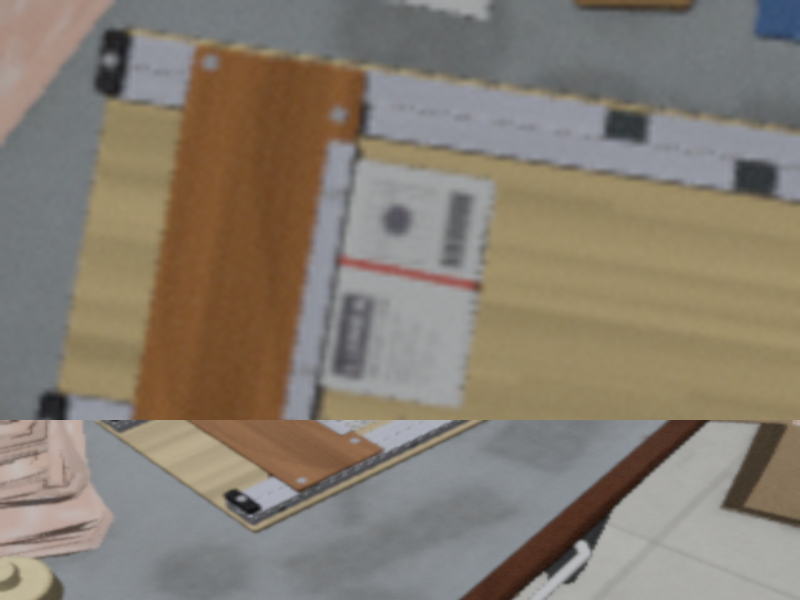

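The bundle lies flush and square along the plate. Its centre is about 60–61 mm from the fence origin (limit 65), with an angle error under 0.01 rad. Nothing is touching, so I'm handing in.

```bash
python3 -c "
from bench import job
print(job.job_done())"
```

```text
the job is handed in; nothing more can be done
None
```

The fence is seated in the far notches, the label bundle lies square against it, and the job is handed in. The hand-in gave no verdict.

- **Fence:** I pushed it along the rails with about 2–4 N at 25–30 mm/s until the force fell to zero. Wrist depth showed it had dropped 7 mm. The top camera put it at board y ≈ 132 mm in my frame, where the notches put the seat at about 133.5 mm. The plate's tilt measured under 0.005 rad.
- **Bundle:** I pushed it along the board with both fingertips until the force rose to about 9 N, then backed off. In the last top view there was no visible gap at the face. Its centre was about 60–61 mm from the fence origin (limit 65), and it was square within about 0.01 rad.
- **Clear of everything:** the arm finished about 150 mm above the table and well off the open end of the board. I saw no bystander move in the pictures, but I did not measure their positions again.
- **One disagreement:** the fingertips end about 41 mm short of the stated TCP. My first pass therefore went about 10 mm over the fence without touching it. I found this from wrist depth and the scene view and lowered the later pushes to match. Just before the bundle push the tips touched the board floor lightly (4.5 N).

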